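# Tighten the spotting pen's chuck and hold the sprung boom at the set mark

## Task

Get the thin-layer spotting applicator ready for the next spot: while its boom is still locked at home, turn the knurled chuck sleeve clockwise until the three jaws hold the loose spotting pen tight. Then squeeze the grip head so that its lock button goes in, draw the boom out until its pointer stands at the index rider on the scale, and finish holding it there by the head with the button in, because its spring takes it home when let go. Leave the rider and the other things on the bench where they are.

Things in the scene. Friction and masses are not known exactly. Their poses are not given: they have to be found in the camera images.
- spotter: fixed stand of the spotting applicator: grey bed, x -75 to +100, y -170 to +240, 16 mm high, with a white-coated glass plate (top 19 mm up), tape roll at the back. Origin on the worktop below the boom's axis; z up, x away from the robot at yaw 0. Along y: outer tube, 30 mm square, axis 85 mm up, y +95 to +235 on a column; the 20 mm inner tube (boom) extends from it towards -y.
- boom (a joint): extension of the telescoping boom in m: 0 = home (pawl locked, pointer on the scale's zero line), up to 0.1, growing towards -y of spotter. A spring always pulls it home (5 N at home, 9 N at 0.09 m). At home a pull does not move it unless the lock button is held in. When let go it runs home and locks again.
- head_grip (a point): point to take the boom's grip head from above: plastic block 30 mm wide (spotter x), 34 mm long (y), from 61 to 113 mm above the worktop; this point is its middle at 97 mm height, level with the lock button. Moves with the boom (at home at spotter x 0, y +70 mm). Over 40 mm free on both x sides, down to the bed.
- lock_button: black lock button, 18 mm across, in the head's front cheek (facing -x of spotter). Stands out 6 mm, pushed in along +x: head and button measure 36 mm, or 30 mm with it flush. Spring 3 N to 7 N; the lock is free from 3 mm in. Closing the fingers across the head (along spotter x, at head_grip) pushes it in; the same grip then draws the boom. Origin: button's centre in the plane of the cheek.
- pointer_tip (a point): tip of the thin pointer fixed to the chuck mount, over the scale rule, 63 mm above the worktop; moves with the boom.
- index_tip (a point): tip of the index rider, a small clip (12 mm wide, with a thumb screw) on the front of the scale rule at the mark wanted; it points at the pointer's path. The boom is at the mark when pointer_tip and index_tip stand tip to tip, with the same y in the spotter frame (2 mm apart in x). The rule is 22 mm wide, x -68 to -46, y -148 to +2, top 60 mm up, lines every 5 mm.
- index (a joint): setting of the index rider on the scale, in m from zero, so the boom is at the mark when joint boom equals it. The rider is held by its thumb screw; not to be moved.
- sleeve (a joint): turn of the knurled chuck sleeve in rad, growing clockwise seen from above (tightening), range -0.2 to 1.2, starting at -0.15 to 0.25; stays where it is left. Three jaws are coupled to it, 3 mm per rad; they touch the pen at about 0.75, then press some 2.4 N more each per 0.1 rad, to about 10 N at the stop at 1.2. Takes 0.15 N m to turn, 0.25 N m when tight.
- chuck_grip (a point): point on the chuck's upright axis at the height to grip the sleeve, 124.5 mm above the worktop. Round steel sleeve, 36 mm across, from 99.5 to 137.5 mm above the worktop, over a 34 mm square mount (top 97.5 mm); the pen ends 157 mm above the worktop. At home at spotter x 0, y -30 mm; moves with the boom.
- jaw0: one of the three steel jaws in the mouth of the chuck, round the pen (6 mm wide, tops 141 mm above the worktop). Origin on the chuck's axis at first.
- jaw1: second jaw, 120 degrees on.
- jaw2: third jaw, 120 degrees on.
- spotting_pen: steel spotting pen standing loose in the open chuck, 133 mm long, 8 mm shank in the jaws, fine tip below. Origin at its tip, 5 mm above the coated plate; z up along the pen.
- pen_shoulder (a point): underside of the pen's shoulder (13 mm wide), which rests on the chuck mount inside the sleeve, 27 mm below chuck_grip.
- vial_rack: bystander: low blue sample vial rack, 60 x 127 x 22 mm, with five 2 ml vials standing in it (one piece with it); origin under its centre; leave it alone.
- beaker: bystander: 50 ml glass beaker, 51 mm wide, 61 mm high; origin under its centre; leave it alone.
- tweezers: bystander: steel tweezers lying flat, 11 x 111 x 8 mm; origin under its centre; leave it alone.
- pen_blue: bystander: ballpoint pen lying, 9 x 138 x 10 mm; origin under its centre; leave it alone.
- amber_bottle: bystander: amber reagent bottle with black cap, 45 mm wide, 95 mm high; origin under its centre; leave it alone.
- standard_bottle: bystander: small amber bottle with white cap, 38 mm wide, 82 mm high; origin under its centre; leave it alone.
- filter_pack: bystander: carton, 80 x 110 x 50 mm; origin under its centre; leave it alone.

How it is judged:
On the way, in this order (a step that is already met when the one before it is completed fails the run):
1. the sleeve has been turned until all three jaws press on the pen with over 3 N, the boom still at home (contact force between spotting_pen and jaw0 above 3 N and contact force between spotting_pen and jaw1 above 3 N and contact force between spotting_pen and jaw2 above 3 N and z of pen_shoulder in the frame of chuck_grip between -0.03 and -0.024 m and angle between spotting_pen's own z axis and vertical below 0.06 rad and value of joint boom below 0.004 m), for 0.3 s.
2. the button is squeezed in by the fingers and the boom is drawn out past 15 mm (contact force between the fingers and lock_button above 1 N and value of joint boom above 0.015 m), for 0.1 s.
At the end, for the whole second after the job is handed in: the fingers hold the head with the lock button squeezed in (over 1 N), the boom stands still (under 10 mm/s) with its pointer within 3 mm of the index rider along the scale, and the pen is seated upright (within 3 mm and 0.06 rad) with each jaw pressing on it with over 2 N (y of pointer_tip in the frame of index_tip between -0.003 and 0.003 m and value of joint boom above 0.03 m and velocity of joint boom between -0.01 and 0.01 m/s and contact force between the fingers and lock_button above 1 N and contact force between spotting_pen and jaw0 above 2 N and contact force between spotting_pen and jaw1 above 2 N and contact force between spotting_pen and jaw2 above 2 N and z of pen_shoulder in the frame of chuck_grip between -0.03 and -0.024 m and angle between spotting_pen's own z axis and vertical below 0.06 rad); the arm keeps its last pose, push and grip.
It fails at once if a bystander is moved by more than 15 mm (distance of any of vial_rack, beaker, tweezers, pen_blue, amber_bottle, standard_bottle, filter_pack from where it was at the start of the episode above 0.015 m).
It fails at once if the index rider is shifted on the scale by more than 3 mm (distance of index_tip from where it was at the start of the episode above 0.003 m).
It also fails if it takes over 53 s, if anything falls off the work surface, if the arm or the gripper's body presses on something with over 40 N, if the wrist force passes 120 N, or if a joint passes its speed limit or range.

## Robot

A 6-joint arm with a two-finger parallel gripper is mounted at the origin on a cart in front of the work surface, level with it; the furniture and walls round the work are solid. World frame = base frame: x ahead of the robot, y to its left, z up, the work surface at z = 0. Lengths are in m, angles in rad, forces in N, time in s.
With the tool pointing down it reaches from about 0.325 to 0.75 m from the base axis. Payload 7.6 kg.
Tool frame: the origin (TCP) lies at the very end of the fingers, on their centre line; the grasp point (between the pads) lies ctrl.pinch_z behind it (ctrl.pinch_z is the distance from the TCP to the grasp point, in m); z points along the fingers, y is the line along which they close (so a half turn about z gives the same grasp; the last joint's range is limited). The gripper opens to 85 mm and grips with 20 to 120 N. Pads are 22 mm wide; open, the fingers measure 114 mm over their backs; the gripper's body (76 mm by 85 mm) begins 54 mm behind the grasp point. The pads swing forward as they close: fully open they stand 13 mm farther back than shut.
Start: joints at [1.216, 0.052, 1.401, -0, 1.689, -0.07], TCP at [0.147, 0.504, 0.231] pointing down, gripper open.
Joint ranges: [-2.9, 2.9], [-0.91, 2.17], [0.12, 2.37], [-1.06, 4.2], [0.26, 2.73], [-2.93, 2.93]. Speed limits (rad/s): [2.57, 2.57, 3.01, 3.14, 3.14, 3.14].

## Interface

Orientations are given as [roll, pitch, yaw] about the fixed x, y, z axes, in that order (R = Rz(yaw) Ry(pitch) Rx(roll)).
In Python, from rig import ctrl gives the robot as it stands.
- The arm moves only by the tool jog_arm, never from a script. Its argument "increments" is a list of rows, each an object with "translation": the shift along the tool's x, y, z in m, a list of three; "spin": the turn about the tool's z in degrees; "jaw": the finger opening in m, from 0 to 0.0854. In form: [{"translation": [x, y, z], "spin": spin, "jaw": jaw}, ...]. A call has 1 to 20 rows; each row shifts and turns the commanded pose from where the row before left it, along the tool's axes as they then stand; what a row does not reach is not made up. A row lasts 1/8 s, in which the tool goes at most 62.5 mm and 10.7 degrees, less where a joint would pass 70% of its speed; a pose out of reach is approached as far as the arm can. A call with a gripper value outside its range is refused whole. The fingers move at their own pace and stop on an object; the grip force is fixed at half the most. Time passes only in rows, so rows that do not move let the fingers close. It gives the time, the measured TCP pose, the force, the opening and the grip force at its end, in the units of the state.
- ctrl.get_obs(): the state, without advancing time (a new reading comes with each control period).
- ctrl.capture(name): name is "side" or "top" or "wrist"; returns (picture, depth): 480x640x3 uint8, red, green, blue; 480x640 float32, m along the optical axis (not along the pixel's ray), 0 where there is no reading.
- ctrl.calibration(name): a dict with "intrinsics" (3x3 intrinsics, pixels), "R" (3x3) and "t" (3): a world point X has camera coordinates R X + t; the wrist camera has in their place "tool_from_camera" (4x4, takes a point from camera to tool coordinates, whose origin is the TCP and whose axes are the flange's). Camera axes: x right, y down, z forward; pixel columns grow to the right and rows downward; lengths in m; the calibration is good to about 2 mm. A picture is of the moment at which its call begins: read the wrist's pose just before it. calibration takes no time and is no camera call.
- ctrl.close_job(): hands the job in; it is judged then, once.
The state is a dict: "time_s": time; "qpos": joint angles; "qvel": joint speeds; "joint_efforts": joint torques, N m; "tcp_pos": TCP position; "eef_rot": TCP orientation; "wrist_force": force on the tool from outside, world axes, zero at the start; "ft_torque": the same for the moment, N m; "gripper_width": finger opening in m; "gripper_force": force on a finger pad.
Only numpy, scipy, OpenCV 4.12 (cv2) and the standard library are available. Lean on these libraries where they do the work, as an engineer would, in place of code of your own. Each camera call takes 0.05 s, during which the arm holds its last target. There are 200 camera calls.

## Working session

There is one attempt and no reset: what is moved stays moved. The work goes in short steps, Python scripts to look and compute and a tool call to move; the robot and the scene stay as the last step left them, time stands still between calls to the robot, and variables do not carry over. Pictures are saved under pics/ and viewed, at most 10 in all, crops included, and the job is handed in when it is done.

Besides the shell and the picture viewer there is one more tool, called after "Request:" as name([rows], argument=value, ...), one row to a line, values as JSON. jog_arm: Moves the arm, as the interface text tells. Its arguments: {"type":"object","properties":{"increments":{"type":"array","items":{"type":"object","properties":{"translation":{"type":"array","items":{"type":"number"}},"spin":{"type":"number"},"jaw":{"type":"number"}}}}},"required":["increments"]}

```bash
mkdir -p pics; cat > h.py <<'E'
import numpy as np, cv2
from rig import ctrl
E
python3 - <<'E'
from h import *
np.set_printoptions(precision=4,suppress=True)
o=ctrl.get_obs(); print(o, ctrl.pinch_z)
for n in("top","side"):
    p,d=ctrl.capture(n); cv2.imwrite(f"pics/{n}0.png",p[:,:,::-1]); np.savez(f"{n}0.npz",p=p,d=d)
    print(n,ctrl.calibration(n))
print(ctrl.calibration("wrist"))
E
```

```text
{'time_s': 0.0, 'qpos': array([ 1.2157,  0.0528,  1.4017,  0.    ,  1.6886, -0.0703]), 'qvel': array([-0.0011,  0.003 , -0.0009, -0.001 , -0.0035,  0.0013]), 'joint_efforts': array([  0.0001, -38.167 , -36.0186,  -0.0001,   0.0062,  -0.    ]), 'tcp_pos': array([0.1474, 0.5036, 0.2305]), 'eef_rot': array([-3.14  , -0.0001,  2.8568]), 'wrist_force': array([ 0.6853,  0.4109, -0.56  ]), 'ft_torque': array([-0.0089, -0.013 ,  0.001 ]), 'gripper_force': 0.0, 'gripper_width': 0.08563977360318764} 0.0187
top {'intrinsics': array([[443.0117,   0.    , 320.3408],
       [  0.    , 443.0117, 239.1372],
       [  0.    ,   0.    ,   1.    ]]), 'R': array([[ 0.0032, -0.9994,  0.0341],
       [-0.9873, -0.0086, -0.1585],
       [ 0.1587, -0.0331, -0.9868]]), 't': array([0.1387, 0.5402, 0.9427])}
side {'intrinsics': array([[530.7387,   0.    , 313.5932],
       [  0.    , 530.7387, 243.1538],
       [  0.    ,   0.    ,   1.    ]]), 'R': array([[ 0.9974, -0.0676,  0.0253],
       [-0.0051, -0.4154, -0.9096],
       [ 0.072 ,  0.9071, -0.4146]]), 't': array([-0.4969,  0.1633,  1.0187])}
{'intrinsics': array([[343.9936,   0.    , 318.4581],
       [  0.    , 343.9936, 243.2018],
       [  0.    ,   0.    ,   1.    ]]), 'tool_from_camera': array([[ 0.0005, -0.957 , -0.29  ,  0.074 ],
       [ 1.    ,  0.0006, -0.0002,  0.0002],
       [ 0.0003, -0.29  ,  0.957 , -0.1421],
       [ 0.    ,  0.    ,  0.    ,  1.    ]])}
```

View pics/top0.png

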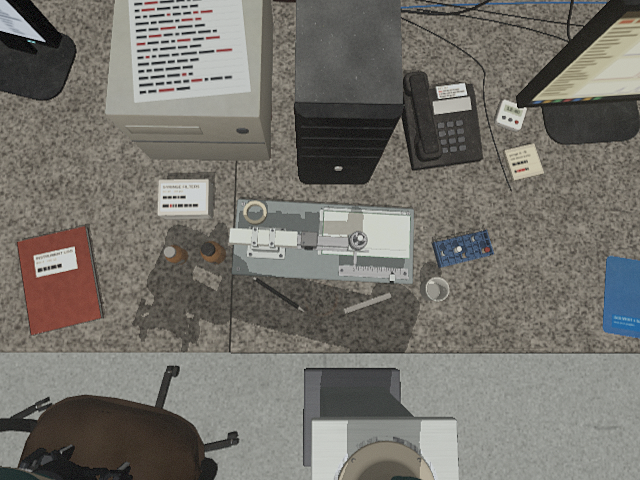

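View pics/side0.png

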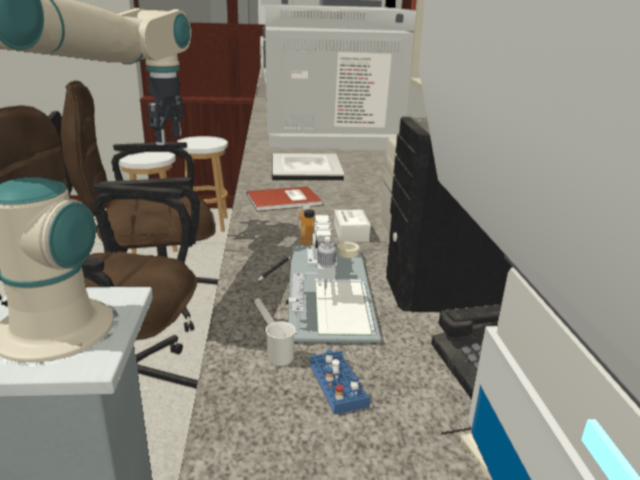

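The top view shows the applicator running left–right, with the chuck near (358,240), the head near (310,240), the outer tube on the left, and the rule and rider near (375,268). The side view confirms this, and the arm is clear of it. Next I'll get coarse positions from depth.

```bash
cat >> h.py <<'E'
np.set_printoptions(precision=4,suppress=True)
def Rt(name,o=None):
    """world<-camera rotation, origin, K"""
    c=ctrl.calibration(name);K=c["intrinsics"]
    if name!="wrist": return c["R"].T,-c["R"].T@c["t"],K
    from scipy.spatial.transform import Rotation as Ro
    T=np.eye(4);T[:3,:3]=Ro.from_euler("xyz",o["eef_rot"]).as_matrix();T[:3,3]=o["tcp_pos"]
    T=T@c["tool_from_camera"];return T[:3,:3],T[:3,3],K
def cloud(d,cam):
    R,t,K=cam;v,u=np.mgrid[:480,:640]
    c=np.stack([(u-K[0,2])/K[0,0]*d,(v-K[1,2])/K[1,1]*d,d],-1);return c@R.T+t
def onplane(uv,z,cam):
    R,t,K=cam;uv=np.atleast_2d(uv).astype(float)
    r=np.c_[(uv[:,0]-K[0,2])/K[0,0],(uv[:,1]-K[1,2])/K[1,1],np.ones(len(uv))]@R.T
    return t+r*((z-t[2])/r[:,2])[:,None]
def px(X,cam):
    R,t,K=cam;c=(np.atleast_2d(X)-t)@R@K.T;return c[:,:2]/c[:,2:]
E
python3 - <<'E'
from h import *
f=np.load("top0.npz");p,d=f["p"],f["d"];cam=Rt("top")
W=cloud(d,cam);v,u=np.mgrid[:480,:640]
roi=(u>225)&(u<420)&(v>195)&(v<290)&(d>0)
for a,b in((.005,.03),(.05,.068),(.095,.105),(.108,.118),(.13,.145),(.147,.165)):
    m=roi&(W[...,2]>a)&(W[...,2]<b);q=W[m]
    if len(q)<1: print(a,b,0);continue
    r=cv2.minAreaRect(q[:,:2].astype(np.float32)*1000); print(a,b,len(q),q.mean(0),q.min(0),q.max(0),r)
c=cv2.resize(p[195:290,225:425,::-1],None,fx=4,fy=4,interpolation=cv2.INTER_CUBIC);cv2.imwrite("pics/crop.png",c)
E
```

```text
0.005 0.03 10235 [0.5406 0.1259 0.017 ] [ 0.4302 -0.0744  0.0051] [0.6491 0.34   0.0299] ((538.932861328125, 132.67532348632812), (213.3456573486328, 416.8178405761719), 1.3144773244857788)
0.05 0.068 827 [0.4705 0.0487 0.0603] [ 0.44   -0.0463  0.0504] [0.5546 0.2941 0.068 ] ((496.1787414550781, 121.9973373413086), (345.5201110839844, 65.67800903320312), 78.05587768554688)
0.095 0.105 1173 [0.5316 0.2415 0.0996] [0.5074 0.0524 0.095 ] [0.552  0.3332 0.1049] ((528.5517578125, 192.2783203125), (281.3523254394531, 38.1923713684082), 86.97975158691406)
0.108 0.118 250 [0.5279 0.1636 0.1121] [0.5058 0.0607 0.1082] [0.5432 0.2803 0.1176] ((527.7088012695312, 169.65084838867188), (219.7861785888672, 32.7718391418457), 86.94929504394531)
0.13 0.145 158 [0.523  0.0694 0.1363] [0.5068 0.0506 0.13  ] [0.5423 0.0856 0.1437] ((524.0437622070312, 68.55503845214844), (34.29404830932617, 33.83150100708008), 44.663185119628906)
0.147 0.165 26 [0.5238 0.0687 0.1565] [0.5195 0.0641 0.1507] [0.5297 0.0737 0.1602] ((523.9371948242188, 68.5938491821289), (9.90341567993164, 8.883574485778809), 41.12542724609375)
```

View pics/crop.png

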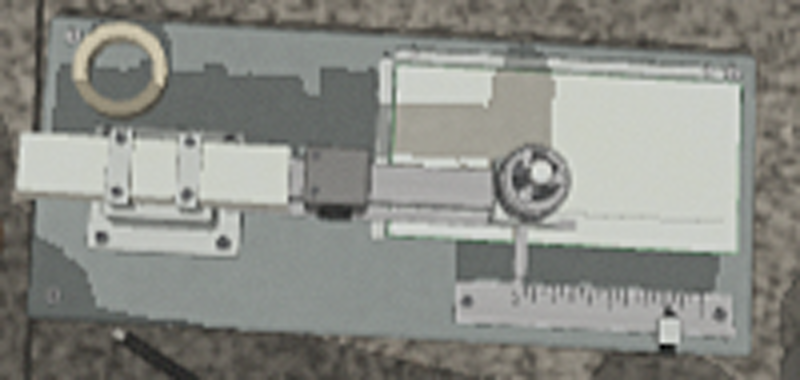

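The crop shows the chuck at crop (533,180), the head at (337,172), the pointer tip at (520,285) and the rider at (668,312), so the index is about 70 mm. The yaw is about -3°. Depth puts the chuck axis at (0.524, 0.069) with tops at 0.137 and 0.157, which matches the given heights. I'll move above it for a wrist view.

Request:
jog_arm([
  {"spin": 9.575},
  {"spin": 9.575},
  {"spin": 9.575},
  {"spin": 9.575},
  {"spin": 9.575},
  {"spin": 9.575},
  {"spin": 9.575},
  {"spin": 9.575},
  {"translation": [-0.0346, 0.0332, 0.001]},
  {"translation": [-0.0346, 0.0332, 0.001]},
  {"translation": [-0.0346, 0.0332, 0.001]},
  {"translation": [-0.0346, 0.0332, 0.001]},
  {"translation": [-0.0346, 0.0332, 0.001]},
  {"translation": [-0.0346, 0.0332, 0.001]},
  {"translation": [-0.0346, 0.0332, 0.001]},
  {"translation": [-0.0346, 0.0332, 0.001]},
  {"translation": [-0.0346, 0.0332, 0.001]},
  {"translation": [-0.0346, 0.0332, 0.001]},
  {"translation": [-0.0346, 0.0332, 0.001]},
  {"translation": [-0.0346, 0.0332, 0.001]},
])

```text
schema error: expected keys translation, spin, jaw
```

Request:
jog_arm([
  {"jaw": 0.0854},
  {"jaw": 0.0854},
])

```text
schema error: expected keys translation, spin, jaw
```

```bash
python3 - <<'E'
from h import *
o=ctrl.get_obs();print(o["tcp_pos"],o["eef_rot"]);p,d=ctrl.capture("wrist");cam=Rt("wrist",o)
cv2.imwrite("pics/w1.png",p[:,:,::-1]);np.savez("w1.npz",p=p,d=d,R=cam[0],t=cam[1],K=cam[2])
W=cloud(d,cam);v,u=np.mgrid[:480,:640]
near=np.hypot(W[...,0]-.524,W[...,1]-.069)<.03
for a,b in((.13,.14),(.148,.165)):
    m=near&(W[...,2]>a)&(W[...,2]<b);q=W[m];r,c=cv2.minEnclosingCircle((q[:,:2]*1000).astype(np.float32)) if len(q) else (0,0)
    print(a,len(q),q.mean(0) if len(q) else 0,r,c)
for nm,X in(("sleeve",(.524,.069,.1375)),("head",(.529,.169,.113))):print(nm,px(X,cam))
E
```

```text
[0.1474 0.5036 0.2306] [-3.1402 -0.0001  2.8568]
0.13 0 0 0 0
0.148 0 0 0 0
sleeve [[ 41.6275 656.5086]]
head [[135.9921 614.5992]]
```

View pics/w1.png

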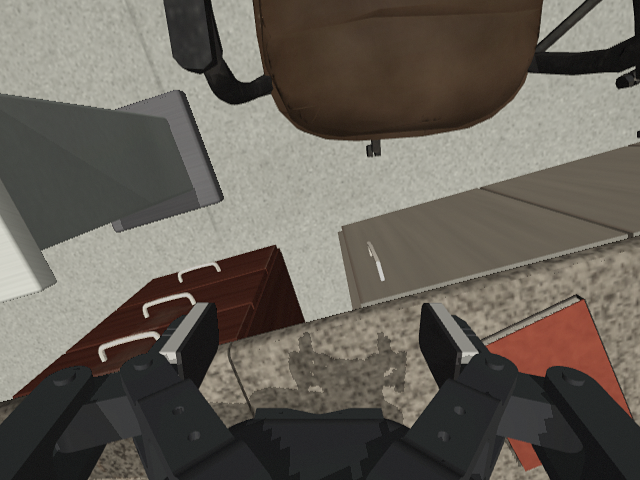

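The move was refused because every row needs all three keys, so this picture only shows the start pose with the book and table edge. I'll resend it.

Request:
jog_arm([
  {"translation": [0, 0, 0], "spin": 9.575, "jaw": 0.085},
  {"translation": [0, 0, 0], "spin": 9.575, "jaw": 0.085},
  {"translation": [0, 0, 0], "spin": 9.575, "jaw": 0.085},
  {"translation": [0, 0, 0], "spin": 9.575, "jaw": 0.085},
  {"translation": [0, 0, 0], "spin": 9.575, "jaw": 0.085},
  {"translation": [0, 0, 0], "spin": 9.575, "jaw": 0.085},
  {"translation": [0, 0, 0], "spin": 9.575, "jaw": 0.085},
  {"translation": [0, 0, 0], "spin": 9.575, "jaw": 0.085},
  {"translation": [-0.0346, 0.0332, 0.001], "spin": 0, "jaw": 0.085},
  {"translation": [-0.0346, 0.0332, 0.001], "spin": 0, "jaw": 0.085},
  {"translation": [-0.0346, 0.0332, 0.001], "spin": 0, "jaw": 0.085},
  {"translation": [-0.0346, 0.0332, 0.001], "spin": 0, "jaw": 0.085},
  {"translation": [-0.0346, 0.0332, 0.001], "spin": 0, "jaw": 0.085},
  {"translation": [-0.0346, 0.0332, 0.001], "spin": 0, "jaw": 0.085},
  {"translation": [-0.0346, 0.0332, 0.001], "spin": 0, "jaw": 0.085},
  {"translation": [-0.0346, 0.0332, 0.001], "spin": 0, "jaw": 0.085},
  {"translation": [-0.0346, 0.0332, 0.001], "spin": 0, "jaw": 0.085},
  {"translation": [-0.0346, 0.0332, 0.001], "spin": 0, "jaw": 0.085},
  {"translation": [-0.0346, 0.0332, 0.001], "spin": 0, "jaw": 0.085},
  {"translation": [-0.0346, 0.0332, 0.001], "spin": 0, "jaw": 0.085},
])

```text
time_s: 2.65
tcp_pos: [0.525, 0.0676, 0.219]
eef_rot: [-3.141, -0.0, 1.52]
wrist_force: [1.0, 0.2, -0.3]
gripper_width: 0.0848
gripper_force: 0.0
```

Request:
jog_arm([
  {"translation": [0, 0, 0], "spin": 0, "jaw": 0.085},
  {"translation": [0, 0, 0], "spin": 0, "jaw": 0.085},
])

```text
time_s: 2.9
tcp_pos: [0.5239, 0.0692, 0.219]
eef_rot: [-3.141, -0.0, 1.52]
wrist_force: [-0.8, -0.2, -0.5]
gripper_width: 0.0852
gripper_force: 0.0
```

```bash
cat > look.py <<'E'
from h import *
import sys
n=sys.argv[1];g=np.array([float(a) for a in sys.argv[2:4]])
o=ctrl.get_obs();print(o["time_s"],o["tcp_pos"],o["eef_rot"]);p,d=ctrl.capture("wrist");cam=Rt("wrist",o)
cv2.imwrite(f"pics/{n}.png",p[:,:,::-1]);np.savez(f"{n}.npz",p=p,d=d,R=cam[0],t=cam[1],K=cam[2])
W=cloud(d,cam)
near=np.hypot(W[...,0]-g[0],W[...,1]-g[1])<.03
for a,b in((.13,.14),(.148,.165)):
    m=near&(W[...,2]>a)&(W[...,2]<b);q=W[m]
    print(a,len(q),*( (q.mean(0),cv2.minEnclosingCircle((q[:,:2]*1000).astype(np.float32))) if len(q) else ()))
E
python3 look.py w2 .524 .069
```

```text
2.9 [0.5239 0.0692 0.219 ] [-3.1407 -0.0003  1.5197]
0.13 1104 [0.5258 0.073  0.1356] ((525.7822265625, 68.77339935302734), 18.500755310058594)
0.148 250 [0.5258 0.0697 0.1563] ((525.72265625, 68.96444702148438), 5.476680278778076)
```

View pics/w2.png

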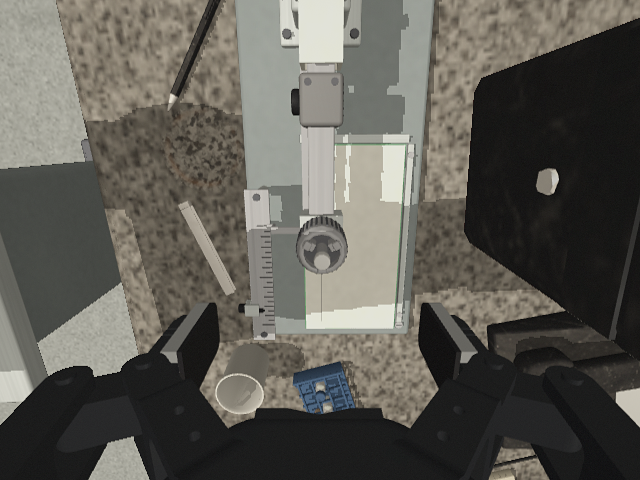

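The wrist view shows the sleeve at (322,247), the head at (321,98) with its black button at (296,101), the pointer at about (272,231), and the rider at (255,310) on the rule. Now I'll measure the head, rider and yaw from this frame.

```bash
python3 - <<'E'
from h import *
f=np.load("w2.npz");p,d=f["p"],f["d"];cam=(f["R"],f["t"],f["K"]);W=cloud(d,cam);v,u=np.mgrid[:480,:640]
def rect(m):
    m=cv2.morphologyEx(m.astype(np.uint8),cv2.MORPH_OPEN,np.ones((3,3)))>0
    q=W[m];return len(q),np.median(q[:,2]),cv2.minAreaRect((q[:,:2]*1000).astype(np.float32))
print("head",rect((u>285)&(u<360)&(v>55)&(v<140)&(W[...,2]>.109)&(W[...,2]<.116)))
print("tube",rect((u>285)&(u<360)&(v<66)&(W[...,2]>.095)&(W[...,2]<.106)))
print("boom",rect((u>295)&(u<345)&(v>135)&(v<205)&(W[...,2]>.09)&(W[...,2]<.1)))
print("rule",rect((u>235)&(u<282)&(v>185)&(v<345)&(W[...,2]>.055)&(W[...,2]<.0625)))
print("head px",px((.529,.169,.113),cam))
c=cv2.resize(p[180:350,230:345,::-1],None,fx=4.5,fy=3.5,interpolation=cv2.INTER_CUBIC);cv2.imwrite("pics/w2c.png",c)
E
```

```text
head (2357, np.float64(0.11242640559026776), ((530.3812866210938, 168.37522888183594), (33.46466064453125, 29.96137809753418), 87.21405029296875))
tube (2851, np.float64(0.09955333321139886), ((532.3875122070312, 211.8457489013672), (37.462501525878906, 30.0052490234375), 87.3510971069336))
boom (1793, np.float64(0.09451467605963798), ((528.1622314453125, 119.70361328125), (51.27522659301758, 19.844032287597656), 86.59376525878906))
rule (3440, np.float64(0.05967177429416401), ((460.8338928222656, 28.862525939941406), (149.91529846191406, 34.38984680175781), 87.34964752197266))
head px [[318.7855  98.5884]]
```

View pics/w2c.png

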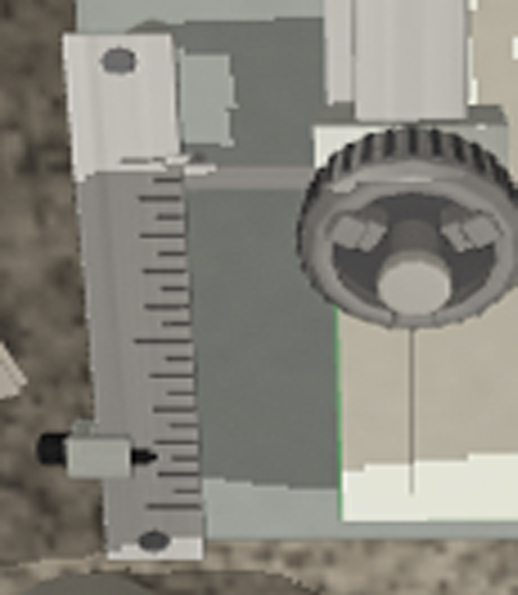

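```bash
python3 - <<'E'
from h import *
f=np.load("w2.npz");p=f["p"];cam=(f["R"],f["t"],f["K"])
yw=-.048;ex=np.array([np.cos(yw),np.sin(yw)]);ey=np.array([-np.sin(yw),np.cos(yw)])
O=np.array([.5258,.0688])+.03*ey;print("origin",O)
c=lambda x,y:(230+x/4.5-.4,180+y/3.5-.4)
for n,q,z in(("idx",c(157,457),.063),("ptr",c(185,166),.063),("ptr mid",c(250,178),.063),("tick50",c(165,340),.06),("tickend",c(173,508),.06),("ruleend",c(155,557),.06),("rulestart",c(120,35),.06),("button",(296,101),.097)):
    X=onplane(q,z,cam)[0];print(n,X,(X[:2]-O)@ex,(X[:2]-O)@ey)
# dark tick profile along rule
s=np.arange(0,.125,.0005);X=np.array([[*(O+(-.050)*ex+(-.02-a)*ey),.06] for a in s]);uv=px(X,cam)
g=cv2.remap(cv2.cvtColor(p,cv2.COLOR_RGB2GRAY),uv[:,0].astype(np.float32)[None],uv[:,1].astype(np.float32)[None],cv2.INTER_LINEAR)[0]
print([(round(-20-1000*s[i],1),int(g[i])) for i in range(1,len(s)-1) if g[i]<g[i-1] and g[i]<=g[i+1]])
E
```

```text
origin [0.5272 0.0988]
idx [ 0.4676 -0.0116  0.063 ] -0.05426952104700841 -0.11310258417023429
ptr [0.4811 0.0702 0.063 ] -0.04475468641798136 -0.030710958237303566
ptr mid [0.4937 0.0664 0.063 ] -0.03195488463715585 -0.03390418116967665
tick50 [0.472  0.0216 0.06  ] -0.0514424630498455 -0.07971677401247643
tickend [ 0.469  -0.0292  0.06  ] -0.052060380842788724 -0.13063363909315104
ruleend [ 0.4635 -0.0447  0.06  ] -0.05676402137348143 -0.1463595396926449
rulestart [0.471  0.1037 0.06  ] -0.05636401210108115 0.0022375014819131316
button [0.5128 0.1699 0.097 ] -0.017853065470129135 0.07035778919892083
[(np.float64(-22.0), 189), (np.float64(-25.5), 189), (np.float64(-29.5), 126), (np.float64(-35.0), 79), (np.float64(-40.0), 83), (np.float64(-45.5), 89), (np.float64(-47.5), 138), (np.float64(-50.5), 87), (np.float64(-52.5), 137), (np.float64(-55.0), 79), (np.float64(-60.0), 73), (np.float64(-62.5), 139), (np.float64(-65.0), 72), (np.float64(-70.0), 82), (np.float64(-75.0), 81), (np.float64(-80.0), 72), (np.float64(-85.0), 74), (np.float64(-90.0), 86), (np.float64(-92.5), 138), (np.float64(-95.5), 91), (np.float64(-100.5), 89), (np.float64(-105.0), 92), (np.float64(-110.0), 84), (np.float64(-115.5), 87), (np.float64(-120.0), 72), (np.float64(-125.5), 90), (np.float64(-130.0), 83), (np.float64(-133.0), 135), (np.float64(-134.5), 134), (np.float64(-136.5), 134), (np.float64(-138.0), 133), (np.float64(-142.5), 186)]
```

The rule's ticks land on exact 5 mm multiples with zero at y -30, so the frame is good. The index is about 83 mm. Now I'll pre-turn the gripper counter-clockwise, descend on the sleeve and close.

Request:
jog_arm([
  {"translation": [0, 0, 0], "spin": -8, "jaw": 0.085},
  {"translation": [0, 0, 0], "spin": -8, "jaw": 0.085},
  {"translation": [0, 0, 0], "spin": -8, "jaw": 0.085},
  {"translation": [0, 0, 0], "spin": -8, "jaw": 0.085},
  {"translation": [-0.001, 0.001, 0.025], "spin": 0, "jaw": 0.085},
  {"translation": [0, 0, 0.025], "spin": 0, "jaw": 0.085},
  {"translation": [0, 0, 0.025], "spin": 0, "jaw": 0.07},
  {"translation": [0, 0, 0.025], "spin": 0, "jaw": 0.06},
  {"translation": [0, 0, 0.015], "spin": 0, "jaw": 0.055},
  {"translation": [0, 0, 0], "spin": 0, "jaw": 0.055},
  {"translation": [0, 0, 0], "spin": 0, "jaw": 0.055},
])

```text
time_s: 4.32
tcp_pos: [0.5261, 0.0688, 0.1056]
eef_rot: [3.14, 0.001, 2.079]
wrist_force: [0.5, -0.4, -0.7]
gripper_width: 0.055
gripper_force: 0.0
```

Request:
jog_arm([
  {"translation": [0, 0, 0], "spin": 0, "jaw": 0.03},
  {"translation": [0, 0, 0], "spin": 0, "jaw": 0.02},
  {"translation": [0, 0, 0], "spin": 0, "jaw": 0.0},
  {"translation": [0, 0, 0], "spin": 0, "jaw": 0.0},
  {"translation": [0, 0, 0], "spin": 0, "jaw": 0.0},
])

```text
time_s: 4.95
tcp_pos: [0.5259, 0.0685, 0.1057]
eef_rot: [3.14, 0.001, 2.078]
wrist_force: [-3.3, -0.7, 5.9]
gripper_width: 0.0297
gripper_force: 59.4
```

```bash
python3 -c "
from h import *
print(ctrl.get_obs())"
```

```text
{'time_s': 4.95, 'qpos': array([ 0.0599,  0.1436,  1.5571, -0.0001,  1.4396, -0.4477]), 'qvel': array([ 0.0002, -0.0002,  0.0007,  0.0002, -0.0026,  0.0021]), 'joint_efforts': array([ -0.0915, -37.1352, -32.6767,   0.1203,  -0.9364,   0.1158]), 'tcp_pos': array([0.5259, 0.0685, 0.1057]), 'eef_rot': array([3.1405, 0.0006, 2.0784]), 'wrist_force': array([-3.253 , -0.6503,  5.8977]), 'ft_torque': array([-0.1255,  0.5859,  0.1586]), 'gripper_force': 59.4434455409646, 'gripper_width': 0.029652863321206216}
```

The opening reads 29.7 mm on a 36 mm sleeve, so I'll look before turning.

```bash
python3 look.py w3 .526 .069
```

```text
4.95 [0.5259 0.0685 0.1057] [3.1405 0.0006 2.0784]
0.13 4510 [0.5227 0.0746 0.1354] ((522.647705078125, 74.2666015625), 28.685075759887695)
0.148 3724 [0.522  0.0764 0.1562] ((523.033203125, 74.66094970703125), 29.244421005249023)
```

View pics/w3.png

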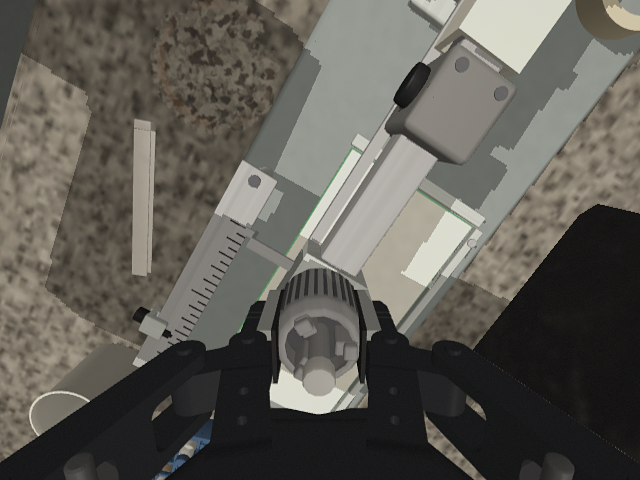

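The fingers straddle the sleeve centrally at (320,340), so the low reading is pad flex. I'll turn it clockwise.

Request:
jog_arm([
  {"translation": [0, 0, 0], "spin": 6, "jaw": 0},
  {"translation": [0, 0, 0], "spin": 7, "jaw": 0},
  {"translation": [0, 0, 0], "spin": 7, "jaw": 0},
  {"translation": [0, 0, 0], "spin": 7, "jaw": 0},
  {"translation": [0, 0, 0], "spin": 7, "jaw": 0},
  {"translation": [0, 0, 0], "spin": 7, "jaw": 0},
  {"translation": [0, 0, 0], "spin": 7, "jaw": 0},
  {"translation": [0, 0, 0], "spin": 0, "jaw": 0},
])

```text
time_s: 6.0
tcp_pos: [0.5258, 0.0685, 0.1057]
eef_rot: [3.141, -0.0, 1.239]
wrist_force: [-3.4, -0.6, 6.5]
gripper_width: 0.0299
gripper_force: 58.7
```

```bash
python3 -c "
from h import *
o=ctrl.get_obs()
print(o['ft_torque'],o['wrist_force'],o['eef_rot'],o['qpos'])"; python3 look.py w4 .526 .069; python3 -c "
import cv2;a=cv2.imread('pics/w3.png')[230:420,230:410];b=cv2.imread('pics/w4.png')[230:420,230:410];cv2.imwrite('pics/j.png',cv2.resize(cv2.hconcat([a,b]),None,fx=2.2,fy=2.2,interpolation=2))"
```

```text
[-0.04    0.7003 -0.1015] [-3.3885 -0.5808  6.4611] [ 3.1407 -0.0004  1.2391] [0.0599 0.1435 1.5572 0.0001 1.44   0.3916]
6.0 [0.5258 0.0685 0.1057] [ 3.1407 -0.0004  1.2391]
0.13 4702 [0.5277 0.075  0.1354] ((527.8116455078125, 74.98419189453125), 28.55622673034668)
0.148 3747 [0.5288 0.0767 0.1562] ((528.0040283203125, 74.54383850097656), 29.328777313232422)
```

View pics/j.png

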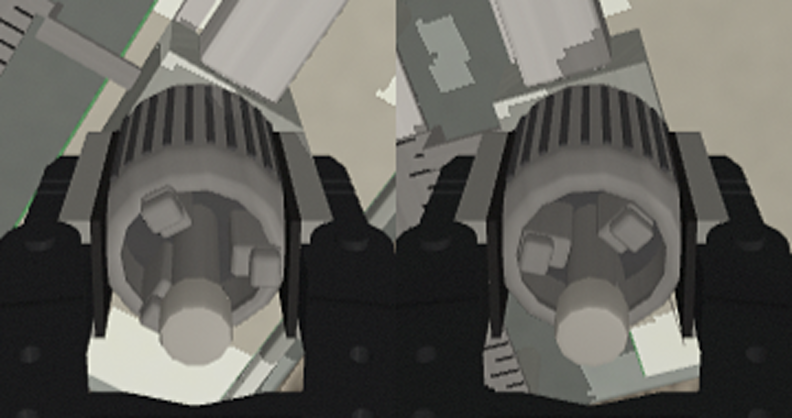

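The left half is before the turn and the right half after. The knurls kept their place against the pads, so there was no slip, and the jaws have come in. I'll turn further while watching the torque.

Request:
jog_arm([
  {"translation": [0, 0, 0], "spin": 4, "jaw": 0},
  {"translation": [0, 0, 0], "spin": 4, "jaw": 0},
  {"translation": [0, 0, 0], "spin": 0, "jaw": 0},
])

```text
time_s: 6.42
tcp_pos: [0.5258, 0.0685, 0.1057]
eef_rot: [3.141, -0.001, 1.1]
wrist_force: [-3.1, 0.2, 7.3]
gripper_width: 0.0302
gripper_force: 58.8
```

```bash
python3 -c "
from h import *
o=ctrl.get_obs()
print(o['ft_torque'],o['wrist_force'],o['eef_rot'],o['joint_efforts'])"
```

```text
[-0.0162  0.692  -0.0265] [-3.1453  0.239   7.265 ] [ 3.1408 -0.0005  1.1001] [  0.095  -36.9519 -32.8158   0.0055  -1.137    0.1846]
```

Request:
jog_arm([
  {"translation": [0, 0, 0], "spin": 4, "jaw": 0},
  {"translation": [0, 0, 0], "spin": 4, "jaw": 0},
  {"translation": [0, 0, 0], "spin": 0, "jaw": 0},
])

```text
time_s: 6.8
tcp_pos: [0.5258, 0.0685, 0.1057]
eef_rot: [3.141, -0.0, 0.963]
wrist_force: [-4.5, -1.3, 6.3]
gripper_width: 0.03
gripper_force: 63.7
```

```bash
python3 -c "
from h import *
o=ctrl.get_obs()
print(o['ft_torque'],o['wrist_force'],o['eef_rot'],o['joint_efforts'])"
```

```text
[-0.1332  0.7784  1.1013] [-4.4514 -1.2867  6.2575] [ 3.1406 -0.0003  0.9628] [ -0.7874 -36.9031 -32.8142   0.3345  -1.1618   1.4132]
```

The torque jumped to 1.1 N m, so the sleeve is at its stop and tight. I'll open, lift, swing back square to the boom, move 100 mm to the head and descend to button level.

Request:
jog_arm([
  {"translation": [0, 0, 0], "spin": 0, "jaw": 0.06},
  {"translation": [0, 0, 0], "spin": 0, "jaw": 0.06},
  {"translation": [0, 0, 0], "spin": 0, "jaw": 0.065},
  {"translation": [0, 0, -0.025], "spin": 0, "jaw": 0.065},
  {"translation": [0, 0, -0.025], "spin": 0, "jaw": 0.065},
  {"translation": [0, 0, -0.025], "spin": 0, "jaw": 0.065},
  {"translation": [0, 0, 0], "spin": -8, "jaw": 0.065},
  {"translation": [0, 0, 0], "spin": -8, "jaw": 0.065},
  {"translation": [0, 0, 0], "spin": -8, "jaw": 0.065},
  {"translation": [0, 0, 0], "spin": -8.1, "jaw": 0.065},
  {"translation": [0.025, 0, 0], "spin": 0, "jaw": 0.065},
  {"translation": [0.025, 0, 0], "spin": 0, "jaw": 0.065},
  {"translation": [0.025, 0, 0], "spin": 0, "jaw": 0.065},
  {"translation": [0.025, 0, 0], "spin": 0, "jaw": 0.065},
  {"translation": [0, 0, 0], "spin": 0, "jaw": 0.065},
  {"translation": [0, 0, 0], "spin": 0, "jaw": 0.065},
])

```text
time_s: 8.8
tcp_pos: [0.5305, 0.168, 0.1791]
eef_rot: [-3.141, 0.0, 1.521]
wrist_force: [0.0, 0.2, 0.3]
gripper_width: 0.065
gripper_force: 0.0
```

```bash
python3 look.py w5 .526 .069; python3 - <<'E'
from h import *
f=np.load("w5.npz");W=cloud(f["d"],(f["R"],f["t"],f["K"]))
m=(abs(W[...,0]-.5306)<.03)&(abs(W[...,1]-.1684)<.03)&(W[...,2]>.109)&(W[...,2]<.116)
m=cv2.morphologyEx(m.astype(np.uint8),cv2.MORPH_OPEN,np.ones((3,3)))>0
print(cv2.minAreaRect((W[m][:,:2]*1000).astype(np.float32)))
E
```

```text
8.8 [0.5305 0.168  0.1791] [-3.1414  0.0003  1.5215]
0.13 1118 [0.5262 0.0788 0.135 ] ((525.7733764648438, 71.69859313964844), 17.953615188598633)
0.148 0
((530.3494262695312, 168.80319213867188), (33.786102294921875, 29.704967498779297), 87.83480072021484)
```

The head measures (0.530, 0.169), directly below the gripper. I'll descend and squeeze.

Request:
jog_arm([
  {"translation": [0, 0, 0.025], "spin": 0, "jaw": 0.065},
  {"translation": [0, 0, 0.025], "spin": 0, "jaw": 0.065},
  {"translation": [0, 0, 0.025], "spin": 0, "jaw": 0.065},
  {"translation": [0, 0, 0.026], "spin": 0, "jaw": 0.065},
  {"translation": [0, 0, 0], "spin": 0, "jaw": 0.065},
  {"translation": [0, 0, 0], "spin": 0, "jaw": 0.04},
  {"translation": [0, 0, 0], "spin": 0, "jaw": 0.02},
  {"translation": [0, 0, 0], "spin": 0, "jaw": 0},
  {"translation": [0, 0, 0], "spin": 0, "jaw": 0},
  {"translation": [0, 0, 0], "spin": 0, "jaw": 0},
  {"translation": [0, 0, 0], "spin": 0, "jaw": 0},
])

```text
time_s: 10.22
tcp_pos: [0.5305, 0.1685, 0.0801]
eef_rot: [3.141, -0.0, 1.522]
wrist_force: [-6.3, -1.8, 6.1]
gripper_width: 0.0292
gripper_force: 60.2
```

The grip is firm and the width is consistent with the button being flush. I'll draw the boom out by 82 mm.

Request:
jog_arm([
  {"translation": [-0.004, 0, 0], "spin": 0, "jaw": 0},
  {"translation": [-0.008, 0, 0], "spin": 0, "jaw": 0},
  {"translation": [-0.01, 0, 0], "spin": 0, "jaw": 0},
  {"translation": [-0.01, 0, 0], "spin": 0, "jaw": 0},
  {"translation": [-0.01, 0, 0], "spin": 0, "jaw": 0},
  {"translation": [-0.01, 0, 0], "spin": 0, "jaw": 0},
  {"translation": [-0.01, 0, 0], "spin": 0, "jaw": 0},
  {"translation": [-0.01, 0, 0], "spin": 0, "jaw": 0},
  {"translation": [-0.006, 0, 0], "spin": 0, "jaw": 0},
  {"translation": [-0.004, 0, 0], "spin": 0, "jaw": 0},
  {"translation": [0, 0, 0], "spin": 0, "jaw": 0},
  {"translation": [0, 0, 0], "spin": 0, "jaw": 0},
  {"translation": [0, 0, 0], "spin": 0, "jaw": 0},
])

```text
time_s: 11.85
tcp_pos: [0.5268, 0.0884, 0.0801]
eef_rot: [3.14, -0.004, 1.523]
wrist_force: [-3.4, 8.6, 5.2]
gripper_width: 0.0293
gripper_force: 59.9
```

```bash
python3 look.py w6 .522 -.013; python3 - <<'E'
from h import *
f=np.load("w6.npz");p=f["p"];cam=(f["R"],f["t"],f["K"])
u,v=px((.4676,-.0116,.063),cam)[0];print(u,v)
u0,v0=max(0,int(u)-40),max(0,int(v)-50)
print(u0,v0,ctrl.get_obs()["wrist_force"]);cv2.imwrite("pics/w6c.png",cv2.resize(p[v0:v0+95,u0:u0+130,::-1],None,fx=6,fy=6,interpolation=cv2.INTER_CUBIC))
E
```

```text
11.85 [0.5268 0.0884 0.0801] [ 3.1402 -0.0035  1.5228]
0.13 0
0.148 0
226.60023663458804 451.71140650314635
186 401 [-3.6272  9.1509  5.4476]
```

View pics/w6c.png

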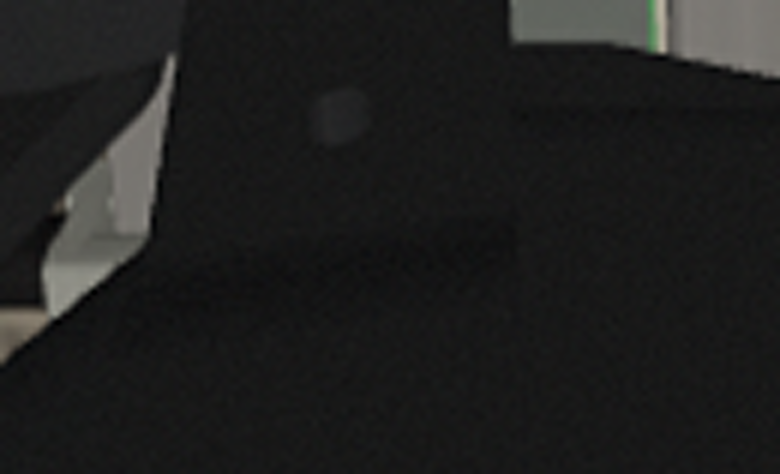

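The gripper hides the rider in the wrist view. The measured draw is 80.2 mm against the 83.1 mm needed, because the spring deflects the arm. I'll add 3 mm and check with the top camera and the wrist camera.

Request:
jog_arm([
  {"translation": [-0.0015, 0, 0], "spin": 0, "jaw": 0},
  {"translation": [-0.0015, 0, 0], "spin": 0, "jaw": 0},
  {"translation": [0, 0, 0], "spin": 0, "jaw": 0},
  {"translation": [0, 0, 0], "spin": 0, "jaw": 0},
])

```text
time_s: 12.4
tcp_pos: [0.5267, 0.0854, 0.0802]
eef_rot: [3.14, -0.004, 1.523]
wrist_force: [-3.4, 8.0, 4.6]
gripper_width: 0.0294
gripper_force: 60.0
```

```bash
python3 - <<'E'
from h import *
o=ctrl.get_obs();print(o["tcp_pos"],o["wrist_force"],o["gripper_width"])
P=[(.4676,-.0116,.063),(.522,-.0142,.157)]
out=[]
for n in("top","side"):
    p,d=ctrl.capture(n);np.savez(n+"1.npz",p=p,d=d);uv=px(P,Rt(n));print(n,uv)
    u,v=uv[0].astype(int)-[20,25];out.append(cv2.resize(p[v:v+60,u:u+60,::-1],(390,390),interpolation=cv2.INTER_CUBIC));print(u,v)
cv2.imwrite("pics/fin.png",cv2.hconcat(out))
f=np.load("top1.npz");W=cloud(f["d"],Rt("top"));m=(abs(W[...,0]-.522)<.03)&(abs(W[...,1]+.014)<.025)
for a,b in((.13,.145),(.147,.165)):
    q=W[m&(W[...,2]>a)&(W[...,2]<b)];print(a,len(q),q.mean(0) if len(q) else 0)
E
```

```text
[0.5267 0.0854 0.0802] [-3.4382  8.0044  4.6036] 0.029359795291248388
top [[391.7305 270.9672]
 [401.659  239.1542]]
371 245
side [[298.9108 299.8101]
 [329.1713 256.0254]]
278 274
0.13 7 [0.5156 0.0015 0.1328]
0.147 0 0
```

View pics/fin.png

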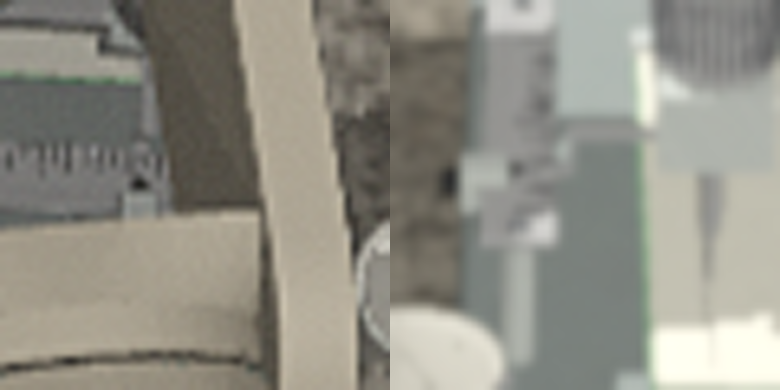

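The left half (top camera) shows the pointer as a light bar near crop (147,130), coming down almost onto the rider's black tip at (138,180). The right half (side camera) shows the pointer bar near (600,130) and the rider near (490,170). I'll compute the offset numerically.

```bash
python3 - <<'E'
from h import *
yw=-.048;ex=np.array([np.cos(yw),np.sin(yw)]);ey=np.array([-np.sin(yw),np.cos(yw)]);O=np.array([.5258,.0685])+.03*ey
cam={n:Rt(n) for n in("top","side")}
def strip(f,n,x,ys,z):
    X=np.array([[*(O+x*ex+y*ey),z] for y in ys]);uv=px(X,cam[n]).astype(np.float32)
    g=cv2.cvtColor(np.load(f)["p"],cv2.COLOR_RGB2GRAY);return cv2.remap(g,uv[None,:,0],uv[None,:,1],cv2.INTER_LINEAR)[0]
ys=np.arange(-.125,-.098,.001);print((ys*1000).round().astype(int))
for n in cam:
    print(n)
    for x in(-.028,-.034,-.040,-.044,-.050,-.054,-.057,-.06): print(int(x*1000),strip(n+"1.npz",n,x,ys,.063))
print("home image")
ys=np.arange(-.045,-.015,.001);print((ys*1000).round().astype(int))
for n in cam:
    for x in(-.034,-.040): print(n,int(x*1000),strip(n+"0.npz",n,x,ys,.063))
ys=np.arange(-.125,-.098,.001)
for n in cam:
    for x in(-.054,-.057,-.06): print(n,int(x*1000),strip(n+"0.npz",n,x,ys,.063))
E
```

```text
[-125 -124 -123 -122 -121 -120 -119 -118 -117 -116 -115 -114 -113 -112
 -111 -110 -109 -108 -107 -106 -105 -104 -103 -102 -101 -100  -99]
top
-28 [ 77  79  80  79  78  76  81 100 120 121 123 112 100  96  96  96  96  97
  98  98  98  99  97  96  96  95  95]
-34 [ 79  79  78  77  81  88  98 111 121 122 122 111  99  97  97  97  98  99
  99 100 101 101  98  95  97  99  99]
-40 [ 80  79  77  75  84  95 105 113 119 119 117 106  96  94  93  95  98  99
  98  97  99  99  97  96  98 100  98]
-44 [ 78  80  81  82  87  92  94  94  95  98 100 101 101  96  91  94  97  98
  97  97  99  99  97  96  97  97  97]
-50 [ 77  77  93 108  93  77  92 113 114  99  94  98 102 101 100  99  97 108
 120 107  88  91 110 113  98  91 110]
-54 [ 78  81 103 122 105  87  99 115 120 121 118 113 108 103  98 100 101 108
 116 114 110 112 116 114 106 103 109]
-57 [ 81  88 104 117 115 112 114 116 108  98  84  67  63  74  87 105 120 120
 120 119 118 119 120 120 121 120 118]
-60 [ 89  98 109 118 117 116 115 113 105  95  86  79  77  82  91 107 120 118
 116 116 116 117 117 118 118 118 118]
side
-28 [126 126 126 126 126 126 126 
[... 1563 characters left out ...]
 173 172 150 129 143 164 172 175 162 138 126 128 131 140 149 159
 170 167 161 163 168 164 153 150 160]
top -57 [169 169 169 169 165 161 163 167 156 141 119  90  74  76  87 130 168 171
 174 172 170 170 169 169 170 170 170]
top -60 [169 169 170 170 169 168 159 151 141 128 119 113 108 107 114 135 155 159
 164 167 169 170 170 170 170 170 169]
side -54 [184 182 182 181 181 179 178 177 175 174 172 171 171 173 176 178 181 183
 185 187 189 192 194 196 197 197 198]
side -57 [197 195 193 191 189 182 175 168 161 154 146 139 139 144 149 154 162 171
 180 188 191 194 198 201 201 201 202]
side -60 [198 195 190 185 181 176 170 165 162 162 162 162 163 167 172 176 182 187
 191 196 198 200 202 203 203 203 203]
```

The estimates agree. The rider is at 83 mm in both the wrist and top views. The boom is at 83.2 mm by arm travel and about 83.7 mm by pointer shift in the top view, inside the 3 mm tolerance. The arm is still and holding at 60 N, so I'll hand in the job.

```bash
python3 -c "
from rig import ctrl
print(ctrl.close_job())"
```

```text
the job is handed in; nothing more can be done
None
```

I handed the job in: the sleeve is turned clockwise to its stop, and the boom is drawn to about 83 mm with the rider at about 83 mm, held by the head at 60 N with the button squeezed; the hand-in gave no verdict.

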